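# Put the lathe brush and spanner away in the tool tray

### The arm

A 6-joint arm with a two-finger parallel gripper is mounted at the origin on the work surface. World frame = base frame: x ahead of the robot, y to its left, z up, the work surface at z = 0. Lengths are in m, angles in rad, forces in N, time in s.
With the tool pointing down it reaches from about 0.375 to 0.9 m from the base axis. Payload 3.1 kg.
Tool frame: the origin (TCP) lies at the very end of the fingers, on their centre line; the grasp point (between the pads) lies 19 mm behind it (robot.hold_point_z is the z of the grasp point in the tool frame, in m); z points along the fingers, y is the direction in which the jaws open and shut (so a half turn about z gives the same grasp; the last joint's range is limited). The gripper opens to 87 mm and grips with 3 to 60 N. Pads are 19 mm wide; open, the fingers measure 117 mm over their backs; the gripper's body (75 mm by 190 mm) begins 51 mm behind the grasp point.
Start: joints at [1.028, 0.527, 1.433, -0, 1.181, -0.178], TCP at [0.222, 0.584, 0.223] pointing down, gripper open.
Joint ranges: [-3.08, 3.08], [-0.75, 2.2], [0.22, 2.44], [-1.43, 4.57], [0, 2.65], [-2.85, 2.85]. Speed limits (rad/s): [2.79, 2.79, 3.14, 3.14, 3.14, 3.14].

### API

Orientations are given as a unit quaternion [x, y, z, w].
In Python, from rig import robot, viewer, spotter gives the robot as it stands.
- The arm moves only by the shell command python3 -m crank 'ROWS' [FORCE]. ROWS is text: rows parted by semicolons, each of 7 numbers parted by spaces: the turn, a rotation vector about the tool's x, y, z in units of 5 degrees (1.0 is 5 degrees), then the shift along the tool's x, y, z in units of 40 mm (1.0 is 40 mm), then the gripper's target within -1 to 1 (shut at 1, half-way at 0, fully open at -1). A call has 1 to 5 rows; each row shifts and turns the pose as measured when the row begins, along the tool's axes as they then stand; what a row does not reach is not made up. A row lasts 1/8 s, in which the tool goes at most 62.5 mm and 10.7 degrees, less where a joint would pass 70% of its speed; a pose out of reach is approached as far as the arm can. A call is refused whole if a number of a shift passes 1 or a number of a turn 1, either way. A call with a gripper value outside its range is refused whole. The fingers move at their own pace and stop on an object; FORCE is the grip in N (left out, the last holds). Time passes only in rows, so rows that do not move let the fingers close. It gives the time, the measured TCP pose, the force and the opening at its end, in the units of the state.
- robot.get_obs(): the state, without advancing time (a new reading comes with each control period).
- viewer.camera(name): name is "scene" or "top" or "wrist"; returns a dict with "img" (420x560x3 uint8, red, green, blue), "camera_matrix" (3x3 intrinsics, pixels), "xyz" and "attitude" of the camera in the world. Camera axes: x right, y down, z forward; pixel columns grow to the right and rows downward; lengths in m; the calibration is good to about 2 mm. A picture is of the moment at which its call begins. There is no depth.
- robot.hand_in(): hands the job in, once; it reports no verdict.
Trained networks look in a picture, given as the dict that the camera call returned (one of the last four; its "shot" number tells which), for a name from the list of things; names that differ only in an ending like _2 or _b are one class to them, and where a whole thing is asked for, a point or a joint stands for the part that bears it (a point fixed in the world has none). Each returns a list of dicts, best first, with "score" (0 to 1); they miss things now and then, are a little off and sometimes report something else, mostly with a low value. They report only what shows in the picture. A call takes as long as a camera call. They do not tell look-alikes from the thing itself.
- spotter.boxes_of(name, picture): "at" ([x, y, z] in m, in the coordinates of the camera as it stood for that picture, good to about 4 mm: the middle of the surface that is visible of it).
The state is a dict: "time": time; "q": joint angles; "joint_velocities": joint speeds; "joint_torque": joint torques, N m; "position": TCP position; "tool_rot": TCP orientation; "ft_force": force on the tool from outside, world axes, zero at the start; "moment": the same for the moment, N m; "grip_width": finger opening in m.
Only numpy, scipy, OpenCV 4.12 (cv2) and the standard library are available. Lean on these libraries where they do the work, as an engineer would, in place of code of your own. Each camera call takes 0.05 s, during which the arm holds its last target.

### The job

Tidy up after turning: lay the bench brush, bristles down, lengthwise in the long compartment that runs across one end of the wooden tool tray, and lay the flat open-ended spanner flat and lengthwise in the empty shorter compartment that runs at right angles to it. Either end may point either way, but both must lie fully on the tray's floor within their compartments; set them down rather than dropping them, and leave the plain flat scraper bar on the bench where it is.

Things in the scene. Friction and masses are not known exactly. Their poses are not given: they have to be found in the camera images.
- tray: Fixed wooden tray 268 x 232 mm; floor 6 mm thick, walls 6 mm thick, tops at 18 mm. Origin: centre of underside, z up. Mm in tray x, y: LONG compartment (brush) 80 x 220, centre (+88, 0), length along y, on the side away from the robot; SHORT empty one (spanner) 170 x 90, centre (-43, -65), length along x; third one 170 x 124, centre (-43, +48), holds a steel ring and a 50 mm tall drive centre.
- brush: Loose wooden bench brush, black bristles down, along its x: 195 mm long, 32 high, 120 g. Origin: middle of its length at the bristle tips, z up. Head x = +2 to +98 mm: back 40 wide at heights 18 to 32, on solid-feeling bristles 38 wide. Handle from x = -98 to +2, 22 wide (29 at its end), heights 19 to 31, overhanging. Balances about x = +30: grip there, across the 40 mm.
- spanner: Loose flat steel open-ended spanner, 140 mm long, 8 thick, 160 g, lying along its x. Origin: middle of its length, on the underside, z up. Shank 22 mm wide from x = -40 to +35 mm; two-pronged open jaw 46 wide from +35 to +70; round eye 32 wide at the -x end. Balances about x = +10; grip the shank across its 22 mm.
- scraper: Plain flat steel scraper bar, no handle, no jaw, 120 x 25 x 8 mm, one end rounded, lying along its x on the bench beside the brush and spanner; not part of the job. Origin: middle of its length, on the underside; z up.
Mind the look-alikes: they are no part of the job. Leave any green or purple look-alike of the spanner alone.

How it is judged:
By the outcome, as a careful person would: the job done as asked, in the order asked, and still so for the second after the job is handed in, with the robot touching nothing.
It also fails if it takes over 58 s, if anything falls off the work surface, if the arm or the gripper's body presses on something with over 40 N, if the wrist force passes 120 N, or if a joint passes its speed limit or range.

## Working session

There is one attempt and no reset: what is moved stays moved. The work goes in short steps, Python scripts to look and compute and a shell command to move; the robot and the scene stay as the last step left them, time stands still between calls to the robot, and variables do not carry over. Pictures are saved under pics/ and viewed, and the job is handed in when it is done.

```bash
ls; mkdir -p pics
cat > h.py <<'E'
import numpy as np, cv2
from scipy.spatial.transform import Rotation as R
from rig import robot, viewer, spotter
def cam(n,f=None):
    p=viewer.camera(n)
    if f: cv2.imwrite('pics/'+f,p['img'][:,:,::-1])
    return p
def Rc(p):
    a=np.array(p['attitude'])
    return a if a.shape==(3,3) else R.from_quat(a).as_matrix()
def proj(p,X):
    X=np.atleast_2d(X); c=(X-np.array(p['xyz']))@Rc(p)
    u=c@np.array(p['camera_matrix']).T
    return u[:,:2]/u[:,2:]
def unproj(p,uv,z):
    uv=np.atleast_2d(uv).astype(float)
    d=np.c_[uv,np.ones(len(uv))]@np.linalg.inv(np.array(p['camera_matrix'])).T@Rc(p).T
    o=np.array(p['xyz']); return o+d*((z-o[2])/d[:,2])[:,None]
def w(p,at): return Rc(p)@np.array(at)+np.array(p['xyz'])
E
python3 - <<'E'
from h import *
np.set_printoptions(precision=3,suppress=True)
for n in ['top','scene']:
    p=cam(n,n+'0.png'); print(n,p['xyz'],p['attitude'])
    for t in ['tray','brush','spanner','scraper']:
        for d in spotter.boxes_of(t,p): print(t,round(d['score'],2),w(p,d['at']),proj(p,w(p,d['at'])))
o=robot.get_obs();print(o)
E
```

```text
pics
top [ 0.324 -0.095  1.11 ] [ 0.715 -0.698  0.018 -0.027]
tray 0.97 [0.557 0.179 0.003] [[185.863 141.306]]
brush 0.61 [ 0.568 -0.103  0.033] [[292.314 136.82 ]]
spanner 0.89 [ 0.234 -0.292  0.007] [[362.469 268.854]]
spanner 0.7 [ 0.35  -0.442  0.009] [[421.339 225.272]]
spanner 0.62 [ 0.547 -0.418  0.007] [[412.395 149.78 ]]
scraper 0.59 [ 0.462 -0.267  0.004] [[353.968 180.894]]
scene [1.153 0.02  0.6  ] [ 0.582  0.676 -0.345 -0.293]
tray 0.96 [0.598 0.181 0.001] [[421.468 313.522]]
brush 0.9 [ 0.596 -0.105  0.033] [[259.536 282.611]]
spanner 0.95 [ 0.36  -0.445  0.008] [[135.493 203.298]]
spanner 0.6 [ 0.236 -0.29   0.009] [[214.134 180.301]]
spanner 0.55 [ 0.561 -0.418  0.008] [[106.537 262.212]]
scraper 0.75 [ 0.475 -0.273  0.002] [[191.345 243.762]]
{'time': 0.5, 'q': array([ 1.028,  0.528,  1.433, -0.   ,  1.181, -0.178]), 'joint_velocities': array([ 0.   ,  0.   ,  0.   , -0.001,  0.   ,  0.   ]), 'joint_torque': array([ -0.   , -43.961, -17.679,   0.063,   0.051,  -0.   ]), 'position': array([0.222, 0.584, 0.222]), 'tool_rot': array([ 0.181,  0.984, -0.   , -0.   ]), 'ft_force': array([ 0.69 ,  0.904, -0.059]), 'moment': array([ 0.008,  0.011, -0.015]), 'grip_width': 0.08704309249473882}
```

View pics/top0.png

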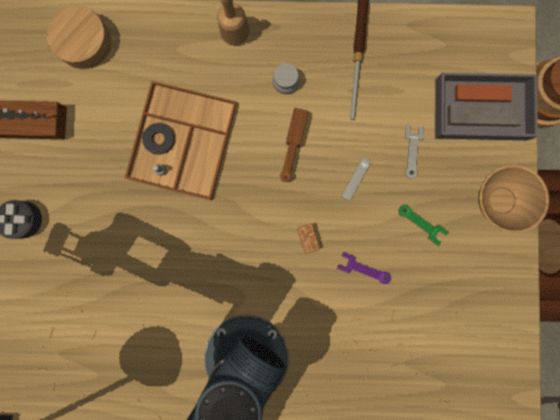

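View pics/scene0.png

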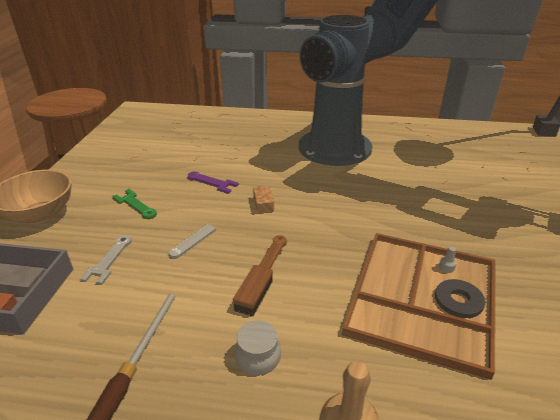

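Run:
```python
import cv2
a=cv2.imread('pics/top0.png')
def s(n,x0,y0,x1,y1,k): cv2.imwrite('pics/'+n,cv2.resize(a[y0:y1,x0:x1],None,fx=k,fy=k,interpolation=cv2.INTER_CUBIC))
s('c_tray.png',115,75,245,205,4.5)
s('c_obj.png',270,100,440,210,4.5)
```

```text
(no output)
```

View pics/c_tray.png

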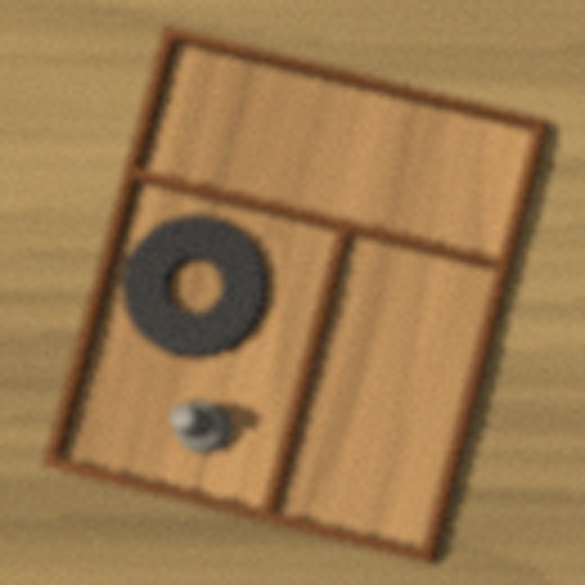

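View pics/c_obj.png

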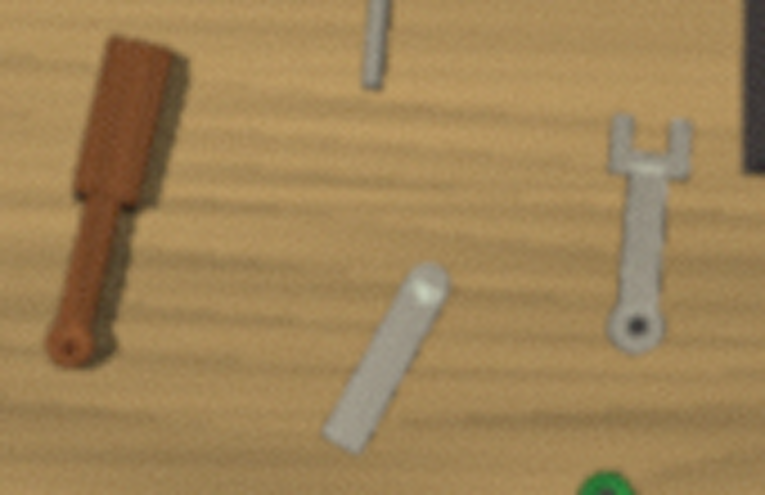

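Run:
```python
from h import *
np.set_printoptions(precision=4,suppress=True)
p=cam('top')
f=lambda l,o:np.array(l)/4.5+np.array(o)-0.4
T=unproj(p,f([(167,28),(553,122),(435,560),(45,462)],(115,75)),.018)[:,:2]
print(T, [np.linalg.norm(T[i]-T[(i+1)%4]) for i in range(4)])
c=T.mean(0); x=(T[0]-T[3]+T[1]-T[2]); th=np.arctan2(x[1],x[0])
y=(T[0]-T[1]+T[3]-T[2]); print('tray',c,np.degrees(th),np.degrees(np.arctan2(-y[0],y[1])))
def tw(a,b): return c+np.array([np.cos(th)*a-np.sin(th)*b,np.sin(th)*a+np.cos(th)*b])
print('long',tw(.088,0),'short',tw(-.043,-.065))
B=unproj(p,f([(113,36),(177,48),(68,368),(135,207),(76,195)],(270,100)),.0315)[:,:2]
e=(B[0]+B[1])/2;h=B[2];d=e-h;print('brush c',(e+h)/2,'len',np.linalg.norm(d),'ang',np.degrees(np.arctan2(d[1],d[0])),'w',np.linalg.norm(B[0]-B[1]))
d/=np.linalg.norm(d);print('grip',(e+h)/2+.03*d)
S=unproj(p,f([(623,113),(682,117),(634,353),(637,325)],(270,100)),.008)[:,:2]
e=(S[0]+S[1])/2;h=S[2];d=e-h;print('sp c',(e+h)/2,'len',np.linalg.norm(d),'ang',np.degrees(np.arctan2(d[1],d[0])))
d=e-S[3];d/=np.linalg.norm(d);print(np.degrees(np.arctan2(d[1],d[0])),'grip',e-.06*d)
o=robot.get_obs();print(o['time'],R.from_quat(o['tool_rot']).as_matrix())
```

```text
[[0.7132 0.2717]
 [0.6619 0.0431]
 [0.404  0.103 ]
 [0.4554 0.3311]] [np.float64(0.23427894732781307), np.float64(0.2647137971355789), np.float64(0.23387236602315667), np.float64(0.2645299718445502)]
tray [0.5586 0.1872] -13.023493472156686 -12.677946977026824
long [0.6444 0.1674] short [0.5021 0.1336]
brush c [ 0.5475 -0.1059] len 0.19345904303048575 ang -11.812093208964026 w 0.03742333337459431
grip [ 0.5769 -0.1121]
sp c [ 0.5421 -0.4184] len 0.1404135926982186 ang -4.068051461681036
-3.8489411022519233 grip [ 0.5523 -0.4194]
0.55 [[-0.9346  0.3558  0.    ]
 [ 0.3558  0.9346 -0.    ]
 [-0.     -0.     -1.    ]]
```

```bash
cat >> h.py <<'E'
def rem(x,y,z,psi):
    o=robot.get_obs(); M=R.from_quat(o['tool_rot']).as_matrix()
    d=(M.T@(np.array([x,y,z])-o['position']))/.04
    c,s=np.cos(np.radians(psi)),np.sin(np.radians(psi))
    T=np.array([[c,s,0],[s,-c,0],[0,0,-1]])
    rv=R.from_matrix(M.T@T).as_rotvec(degrees=True)/5
    print('t',round(o['time'],2),'pos',np.round(o['position'],4),'F',np.round(o['ft_force'],1),'w',round(o['grip_width'],4),'q',np.round(o['q'],2))
    print('turn',np.round(rv,2),'shift',np.round(d,2))
E
python3 -m crank '0 0 -0.9 -0.8 -1 0 -1; 0 0 -0.9 -0.8 -1 0 -1; 0 0 0 -0.8 -1 0 -1; 0 0 0 -0.8 -1 0 -1; 0 0 0 -0.8 -1 0 -1'
python3 -c "from h import *; rem(.577,-.112,.12,168.2)"
```

```text
time: 1.18
position: [0.3304, 0.3493, 0.2229]
tool_rot: [0.097, 0.995, 0.002, 0.002]
ft_force: [0.5, 0.0, 0.5]
grip_width: 0.0872
t 1.18 pos [0.3304 0.3493 0.2229] F [0.5 0.  0.5] w 0.0872 q [ 0.58  0.33  1.79  0.    1.02 -0.8 ]
turn [0.06 0.04 0.14] shift [ -8.26 -10.14   2.55]
```

```bash
python3 -m crank '0 0 0.1 -0.8 -1 0.1 -1; 0 0 0 -0.8 -1 0.1 -1; 0 0 0 -0.8 -1 0.1 -1; 0 0 0 -0.8 -1 0.1 -1; 0 0 0 -0.8 -1 0.1 -1'
python3 -m crank '0 0 0 -0.8 -1 0.3 -1; 0 0 0 -0.8 -1 0.3 -1; 0 0 0 -0.8 -1 0.3 -1; 0 0 0 -0.8 -1 0.3 -1; 0 0 0 -0.8 -1 0.3 -1'
python3 -c "from h import *; rem(.577,-.112,.12,168.2)"
```

```text
time: 1.8
position: [0.4525, 0.1144, 0.2042]
tool_rot: [0.101, 0.995, 0.004, 0.006]
ft_force: [0.7, 0.4, 0.5]
grip_width: 0.0872
time: 2.42
position: [0.5752, -0.1222, 0.1448]
tool_rot: [0.102, 0.995, 0.004, 0.009]
ft_force: [0.0, 0.3, 0.3]
grip_width: 0.0869
t 2.42 pos [ 0.5752 -0.1222  0.1448] F [0.  0.3 0.3] w 0.0869 q [-0.41  0.57  1.61  0.02  0.94 -1.78]
turn [0.12 0.2  0.02] shift [0.02 0.25 0.62]
```

```bash
python3 -m crank '0.1 0.2 0 0 0.2 0 -1; 0 0 0 0 0 0 -1'
python3 - <<'E'
from h import *
rem(.577,-.112,.12,168.2)
p=cam('wrist','w1.png')
for t in ['brush']:
    for d in spotter.boxes_of(t,p): print(t,d['score'],w(p,d['at']),proj(p,w(p,d['at'])))
c,s=np.cos(np.radians(-11.8)),np.sin(np.radians(-11.8))
im=p['img'][:,:,::-1].copy()
for a,b in [(.098,.02),(.098,-.02),(.002,.02),(.002,-.02),(-.098,0),(.03,0)]:
    X=[.5475+c*a-s*b,-.1059+s*a+c*b,.0315]
    u=proj(p,X)[0]; cv2.circle(im,(int(u[0]),int(u[1])),4,(0,255,0),1)
cv2.imwrite('pics/w1b.png',im)
E
```

```text
time: 2.68
position: [0.5782, -0.1179, 0.1439]
tool_rot: [0.104, 0.995, 0.0, -0.0]
ft_force: [0.4, 0.5, 0.3]
grip_width: 0.0871
t 2.67 pos [ 0.5782 -0.1179  0.1439] F [0.4 0.5 0.3] w 0.0871 q [-0.39  0.58  1.6   0.    0.97 -1.75]
turn [ 0.01 -0.   -0.03] shift [0.06 0.14 0.6 ]
brush 0.61 [ 0.55917314 -0.10989797  0.03110384] [[284.2736263  183.80322213]]
```

View pics/w1b.png

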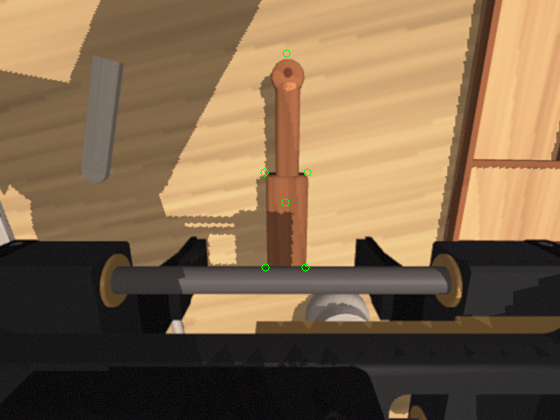

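```bash
python3 -c "from h import *; rem(.580,-.1125,.011,168.2)"
python3 -m crank '0 0 0 0 0.15 0.8 -1; 0 0 0 0 0 0.8 -1;0 0 0 0 0 0.8 -1;0 0 0 0 0 0.6 -1; 0 0 0 0 0 0 -1' 
python3 -c "from h import *; rem(.580,-.1125,.011,168.2)"
```

```text
t 2.77 pos [ 0.5781 -0.1178  0.1443] F [0.5 0.8 0.5] w 0.0868 q [-0.39  0.58  1.6   0.    0.97 -1.75]
turn [ 0.    0.01 -0.03] shift [-0.02  0.14  3.33]
time: 3.4
position: [0.5789, -0.1056, 0.0255]
tool_rot: [0.099, 0.995, -0.0, 0.002]
ft_force: [-0.7, -0.6, -0.6]
grip_width: 0.0868
t 3.4 pos [ 0.5789 -0.1056  0.0255] F [-0.7 -0.6 -0.6] w 0.0868 q [-0.37  0.76  1.66  0.    0.71 -1.74]
turn [-0.    0.06  0.08] shift [-0.06 -0.16  0.36]
```

```bash
python3 -m crank '0 0 0.1 -0.05 -0.2 0.3 -1; 0 0 0 0 0 0 -1; 0 0 0 0 0 0.05 -1' 
python3 -c "from h import *; rem(.580,-.1125,.011,168.2)"
```

```text
time: 3.78
position: [0.5811, -0.1142, 0.0139]
tool_rot: [0.103, 0.995, -0.001, 0.005]
ft_force: [-0.7, 0.1, 0.8]
grip_width: 0.087
t 3.77 pos [ 0.5811 -0.1142  0.0139] F [-0.7  0.1  0.8] w 0.087 q [-0.38  0.78  1.66  0.    0.69 -1.75]
turn [-0.01  0.11 -0.01] shift [0.04 0.04 0.07]
```

Good enough; trim down slightly and close.

```bash
python3 -m crank '0 0.1 0 0 0.05 0.1 -1; 0 0 0 0 0 0 0.3;0 0 0 0 0 0 0.7; 0 0 0 0 0 0 1;0 0 0 0 0 0 1' 25
python3 -m crank '0 0 0 0 0 0 1;0 0 0 0 0 0 1'; python3 -c "from h import *; rem(.580,-.1125,.011,168.2)"
```

```text
time: 4.4
position: [0.5821, -0.1124, 0.0106]
tool_rot: [0.103, 0.995, -0.001, 0.001]
ft_force: [-0.2, 0.1, 0.9]
grip_width: 0.0552
time: 4.65
position: [0.5821, -0.1124, 0.0106]
tool_rot: [0.103, 0.995, -0.001, 0.001]
ft_force: [-0.0, -0.6, -0.6]
grip_width: 0.0397
t 4.65 pos [ 0.5821 -0.1124  0.0106] F [-0.  -0.6 -0.6] w 0.0397 q [-0.38  0.79  1.65 -0.    0.7  -1.74]
turn [-0.02  0.03 -0.01] shift [ 0.05 -0.01 -0.01]
```

```bash
python3 -m crank '0 0 0 0 0 -0.6 1;0 0 0 0 0 -0.9 1;0 0 1 0 0 -0.9 1;0 0 1 0 0 -0.5 1;0 0 1 0 0 0 1'
python3 -m crank '0 0 1 0 0 0 1;0 0 1 0 0 0 1;0 0 1 0 0 0 1;0 0 1 0 0 0 1;0 0 1 0 0 0 1'
python3 -m crank '0 0 1 0 0 0 1;0 0 1 0 0 0 1;0 0 1 0 0 0 1;0 0 1 0 0 0 1;0 0 1 0 0 0 1'
python3 -c "from h import *; rem(.6375,.1372,.1,77.1);cam('wrist','w2.png')"
```

```text
time: 5.28
position: [0.5801, -0.1116, 0.1281]
tool_rot: [0.236, 0.972, -0.0, -0.001]
ft_force: [-0.2, -0.3, -2.0]
grip_width: 0.0397
time: 5.9
position: [0.578, -0.1108, 0.1273]
tool_rot: [0.448, 0.894, -0.001, -0.003]
ft_force: [0.7, -0.4, -0.5]
grip_width: 0.0395
time: 6.52
position: [0.5755, -0.1098, 0.1253]
tool_rot: [0.637, 0.771, -0.002, -0.006]
ft_force: [0.5, -0.5, -1.6]
grip_width: 0.0399
t 6.53 pos [ 0.5755 -0.1098  0.1253] F [ 0.5 -0.5 -1.6] w 0.0399 q [-0.38  0.61  1.61 -0.    0.94 -0.57]
turn [-0.13 -0.04  4.76] shift [5.77 2.7  0.64]
```

View pics/w2.png

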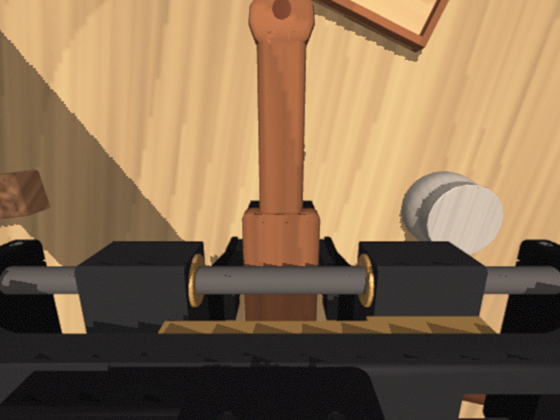

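```bash
python3 - <<'E'
from h import *
p=cam('wrist');o=robot.get_obs();M=R.from_quat(o['tool_rot']).as_matrix()
for uv,dz in [((281,212),.0214),((248,212),.0214),((318,212),.0214),((281,0),.0204)]:
    print(uv,M.T@(unproj(p,uv,o['position'][2]+dz)[0]-o['position']))
E
python3 -m crank '0 0 1 1 0.5 0 1;0 0 1 1 0.5 0 1;0 0 1 1 0.2 0 1;0 0 1 1 0 0 1;0 0 0.8 1 0 0 1'
python3 -c "from h import *; rem(.6375,.1372,.1,77.1)"
```

```text
(281, 212) [ 0.03202948  0.00103495 -0.0212233 ]
(248, 212) [ 0.03205504 -0.01511941 -0.0210501 ]
(318, 212) [ 0.0320009   0.019102   -0.02141699]
(281, 0) [ 0.12277971  0.00141759 -0.01969071]
time: 7.25
position: [0.621, 0.0965, 0.1243]
tool_rot: [0.786, 0.619, -0.004, -0.005]
ft_force: [-0.4, -0.4, -0.5]
grip_width: 0.0395
t 7.25 pos [0.621  0.0965 0.1243] F [-0.4 -0.4 -0.5] w 0.0395 q [-0.02  0.65  1.5   0.    1.    0.21]
turn [-0.15 -0.   -0.13] shift [1.09 0.17 0.61]
```

```bash
python3 -m crank '-0.1 0 -0.1 0.9 0.2 0.5 1;0 0 0 0.1 0 0 1; 0 0 0 0 0 0 1'
python3 - <<'E'
from h import *
np.set_printoptions(precision=4,suppress=True)
rem(.637,.1352,.08,77.1)
for n in ['wrist','top']:
    p=cam(n); im=p['img'][:,:,::-1].copy()
    c,s=np.cos(np.radians(-12.9)),np.sin(np.radians(-12.9))
    for a,b in [(.134,.116),(.134,-.116),(-.134,-.116),(-.134,.116),(.048,.11),(.048,-.11),(.042,-.01),(-.128,-.11)]:
        u=proj(p,[.5586+c*a-s*b,.1872+s*a+c*b,.018])[0]
        cv2.circle(im,(int(u[0]),int(u[1])),3,(0,255,0),1)
    if n=='top': im=cv2.resize(im[70:210,110:250],None,fx=4,fy=4)
    cv2.imwrite('pics/w3%s.png'%n,im)
E
```

```text
time: 7.62
position: [0.6376, 0.1377, 0.1035]
tool_rot: [0.78, 0.626, -0.001, -0.002]
ft_force: [0.5, 0.2, -1.6]
grip_width: 0.0396
t 7.62 pos [0.6376 0.1377 0.1035] F [ 0.5  0.2 -1.6] w 0.0396 q [0.04 0.71 1.45 0.   0.99 0.26]
turn [-0.05  0.    0.07] shift [-0.06  0.    0.59]
```

View pics/w3wrist.png

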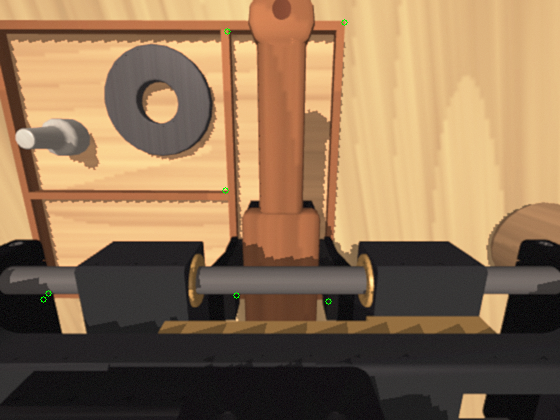

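View pics/w3top.png

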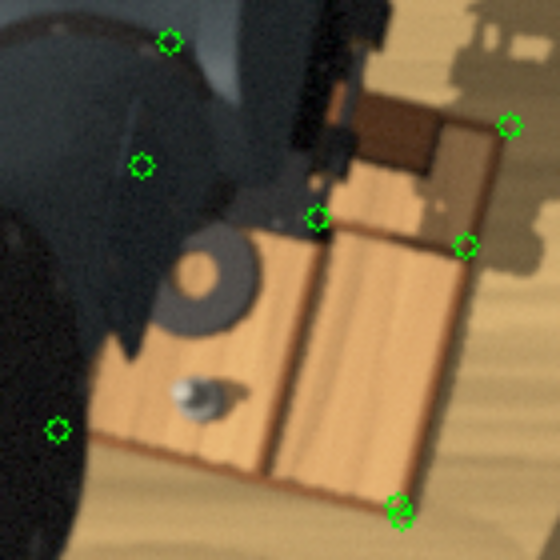

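```bash
python3 -m crank '-0.05 0 0.07 -0.06 0 0.7 1;0 0 0 0 0 0.7 1; 0 0 0 0 0 0.4 1; 0 0 0 0 0 0 1'
python3 -c "from h import *; rem(.637,.1352,.0166,77.1)"
```

```text
time: 8.22
position: [0.6385, 0.1296, 0.0328]
tool_rot: [0.784, 0.621, 0.001, 0.001]
ft_force: [0.4, -0.7, -1.2]
grip_width: 0.0397
t 8.22 pos [0.6385 0.1296 0.0328] F [ 0.4 -0.7 -1.2] w 0.0397 q [ 0.03  0.8   1.49 -0.    0.84  0.26]
turn [ 0.05 -0.   -0.08] shift [ 0.13 -0.07  0.41]
```

```bash
python3 -m crank '0.05 0 -0.07 0.12 -0.06 0.1 1;0 0 0 0 0 0.15 1; 0 0 0 0 0 0.05 1; 0 0 0 0 0 0 1'
python3 -c "from h import *; rem(.637,.1352,.0166,77.1);cam('wrist','w4.png')"
```

```text
time: 8.72
position: [0.6394, 0.1351, 0.0229]
tool_rot: [0.782, 0.623, 0.002, 0.001]
ft_force: [-0.2, -0.8, -1.5]
grip_width: 0.0398
t 8.72 pos [0.6394 0.1351 0.0229] F [-0.2 -0.8 -1.5] w 0.0398 q [0.04 0.82 1.49 0.   0.83 0.26]
turn [ 0.05 -0.02 -0.  ] shift [-0.01 -0.06  0.16]
```

View pics/w4.png

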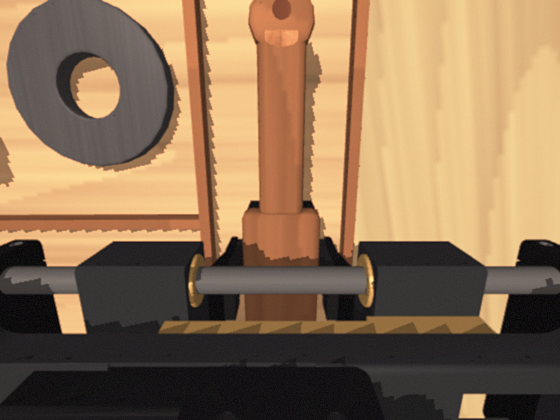

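```bash
python3 -m crank '0.05 0 0 0 -0.04 0.08 1;0 0 0 0 0 0.05 1; 0 0 0 0 0 0.03 1; 0 0 0 0 0 0.02 1; 0 0 0 0 0 0 1'
python3 -c "from h import *; rem(.637,.1352,.0166,77.1)"
```

```text
time: 9.4
position: [0.6381, 0.1356, 0.0168]
tool_rot: [0.782, 0.623, 0.001, -0.0]
ft_force: [-1.3, -0.1, -0.5]
grip_width: 0.0404
t 9.4 pos [0.6381 0.1356 0.0168] F [-1.3 -0.1 -0.5] w 0.0404 q [0.04 0.83 1.49 0.   0.82 0.26]
turn [ 0.01 -0.02 -0.  ] shift [-0.02 -0.02  0.01]
```

```bash
python3 -m crank '0 0 0 0 0 0.02 1;0 0 0 0 0 0.02 1;0 0 0 0 0 0 1'
```

```text
time: 9.78
position: [0.6381, 0.1356, 0.0167]
tool_rot: [0.782, 0.623, 0.001, -0.0]
ft_force: [-0.1, -0.4, 0.6]
grip_width: 0.0394
```

```bash
python3 -m crank '0 0 0 0 0 0.02 1;0 0 0 0 0 0.02 0.02;0 0 0 0 0 0 -0.04;0 0 0 0 0 0 -0.06;0 0 0 0 0 0 -0.06'
```

```text
time: 10.4
position: [0.6389, 0.1356, 0.015]
tool_rot: [0.782, 0.623, 0.001, 0.0]
ft_force: [-0.2, 0.5, -0.7]
grip_width: 0.0459
```

```bash
python3 -m crank '0 0 0 0 0 -0.3 -0.06;0 0 0 0 0 -0.8 -0.06;0 0 0 0 0 -0.9 -0.06;0 0 0 0 0 -0.9 -0.4; 0 0 0 0 0 -0.5 -1'
python3 -c "from h import *; rem(.5523,-.4194,.12,-4);cam('wrist','w5.png')"
```

```text
time: 11.02
position: [0.6378, 0.1353, 0.1557]
tool_rot: [0.782, 0.623, 0.0, -0.001]
ft_force: [0.1, -0.4, -0.2]
grip_width: 0.0589
t 11.03 pos [0.6378 0.1353 0.1557] F [ 0.1 -0.4 -0.2] w 0.0589 q [0.04 0.64 1.42 0.   1.08 0.26]
turn [-2.000e-02 -1.000e-02  1.622e+01] shift [-13.99   1.02   0.87]
```

View pics/w5.png

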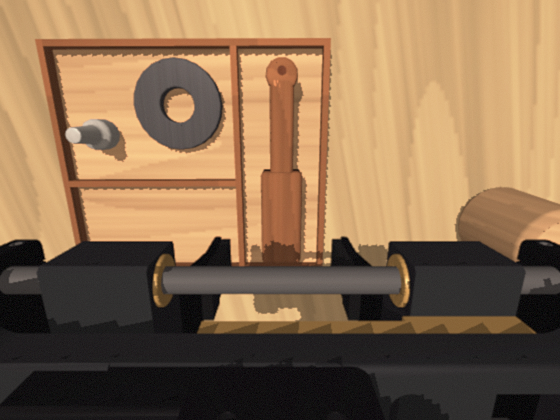

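```bash
for i in 1; do python3 -m crank '0 0 0 -1 0.1 0 -1;0 0 0 -1 0.1 0 -1;0 0 0 -1 0.1 0 -1;0 0 0 -1 0.1 0 -1;0 0 0 -1 0.1 0 -1'; done
python3 -m crank '0 0 0 -1 0.1 0 -1;0 0 0 -1 0.1 0 -1;0 0 0 -1 0.1 0 -1;0 0 0 -1 0.1 0 -1;0 0 0 -1 0 0 -1'
python3 -c "from h import *; rem(.5523,-.4194,.12,-4)"
```

```text
time: 11.7
position: [0.6147, -0.0658, 0.1604]
tool_rot: [0.78, 0.626, 0.005, 0.003]
ft_force: [-0.1, 0.8, 1.4]
grip_width: 0.0871
time: 12.32
position: [0.5851, -0.2708, 0.1598]
tool_rot: [0.78, 0.626, 0.005, 0.003]
ft_force: [0.2, -0.5, 0.3]
grip_width: 0.0871
t 12.32 pos [ 0.5851 -0.2708  0.1598] F [ 0.2 -0.5  0.3] w 0.0871 q [-0.61  0.62  1.45  0.01  1.07 -0.4 ]
turn [ 0.06 -0.13 16.29] shift [-3.81 -0.    0.98]
```

```bash
python3 -m crank '0 0 1 -0.95 0 0 -1;0 0 1 -0.95 0.1 0 -1;0 0 1 -0.95 0.2 0 -1;0 0 1 -0.9 0.3 0 -1;0 0 1 0 0 0 -1'
python3 -m crank '0 0 1 0 0 0.2 -1;0 0 1 0 0 0.1 -1;0 0 1 0 0 0 -1;0 0 1 0 0 0 -1;0 0 1 0 0 0 -1'
python3 -m crank '0 0 1 0 0 0.2 -1;0 0 1 0 0 0.1 -1;0 0 1 0 0 0.1 -1;0 0 1 0 0 0 -1;0 0 1 0 0 0 -1'
python3 -c "from h import *; rem(.5523,-.4194,.12,-4)"
```

```text
time: 12.95
position: [0.5522, -0.4291, 0.1586]
tool_rot: [0.901, 0.434, 0.005, 0.002]
ft_force: [-0.2, -0.3, 0.5]
grip_width: 0.0868
time: 13.58
position: [0.5505, -0.4296, 0.145]
tool_rot: [0.976, 0.22, 0.005, -0.0]
ft_force: [0.1, -0.3, 0.4]
grip_width: 0.0871
time: 14.2
position: [0.5497, -0.4285, 0.1277]
tool_rot: [1.0, -0.004, 0.004, -0.002]
ft_force: [-0.0, 0.0, -0.6]
grip_width: 0.0873
t 14.2 pos [ 0.5497 -0.4285  0.1277] F [-0.   0.  -0.6] w 0.0873 q [-0.83  0.73  1.32  0.01  1.09  0.75]
turn [-0.05 -0.1   0.71] shift [ 0.06 -0.23  0.19]
```

```bash
python3 -m crank '0 -0.1 0.7 0.05 -0.2 0 -1;0 0 0 0 0 0 -1;0 0 0 0 0 0 -1'
python3 - <<'E'
from h import *
rem(.5523,-.4194,.12,-4)
p=cam('wrist')
for d in spotter.boxes_of('spanner',p): print(d['score'],w(p,d['at']))
c,s=np.cos(np.radians(-4)),np.sin(np.radians(-4))
im=p['img'][:,:,::-1].copy()
for a,b in [(.07,.023),(.07,-.023),(.035,.011),(.035,-.011),(-.07,0),(.01,0),(-.04,.011),(-.04,-.011)]:
    u=proj(p,[.5421+c*a-s*b,-.4184+s*a+c*b,.008])[0]; cv2.circle(im,(int(u[0]),int(u[1])),4,(0,255,0),1)
cv2.imwrite('pics/w6.png',im)
E
```

```text
time: 14.58
position: [0.5512, -0.4203, 0.1273]
tool_rot: [0.999, -0.035, -0.0, -0.002]
ft_force: [0.6, 0.6, 0.5]
grip_width: 0.0869
t 14.57 pos [ 0.5512 -0.4203  0.1273] F [0.6 0.6 0.5] w 0.0869 q [-0.81  0.73  1.32  0.    1.1   0.83]
turn [-0.05  0.01  0.  ] shift [ 0.03 -0.02  0.18]
0.55 [ 0.56312393 -0.42054029  0.00488866]
```

View pics/w6.png

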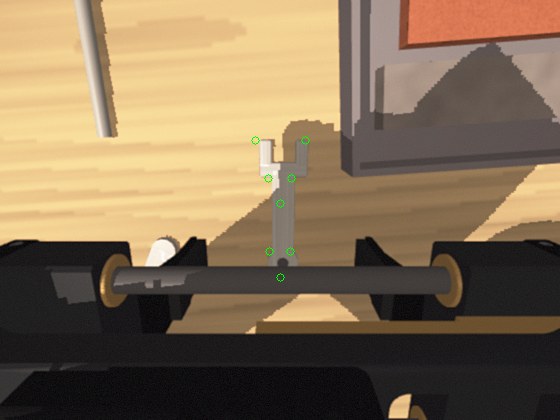

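```bash
python3 -m crank '0 0 0.2 0.03 0.06 0.8 -0.3;0 0 0 0 0 0.8 -0.3; 0 0 0 0 0 0.7 -0.3;0 0 0 0 0 0 -0.3'
python3 -c "from h import *; rem(.552,-.4225,.002,-5)"
```

```text
time: 15.18
position: [0.5528, -0.4247, 0.0345]
tool_rot: [0.999, -0.044, 0.001, -0.001]
ft_force: [-0.7, -0.4, -0.2]
grip_width: 0.0585
t 15.18 pos [ 0.5528 -0.4247  0.0345] F [-0.7 -0.4 -0.2] w 0.0585 q [-0.82  0.85  1.36  0.    0.94  0.84]
turn [-0.02 -0.02 -0.  ] shift [-0.03 -0.05  0.81]
```

```bash
python3 -m crank '0 0 0 0 -0.05 0.6 -0.3;0 0 0 0 0 0 -0.3; 0 0 0 0 0 0.08 -0.3'
python3 -c "from h import *; rem(.552,-.4225,.002,-5);cam('wrist','w7.png')"
```

```text
time: 15.55
position: [0.5556, -0.4258, 0.0116]
tool_rot: [0.999, -0.044, 0.004, 0.002]
ft_force: [0.7, -0.8, 0.5]
grip_width: 0.0566
t 15.55 pos [ 0.5556 -0.4258  0.0116] F [ 0.7 -0.8  0.5] w 0.0566 q [-0.81  0.88  1.36  0.    0.89  0.84]
turn [ 0.04 -0.09 -0.  ] shift [-0.1  -0.08  0.24]
```

View pics/w7.png

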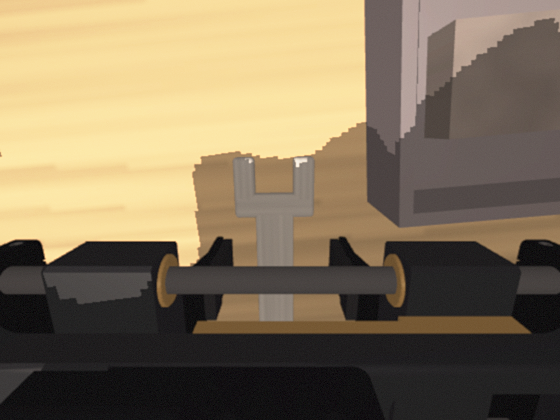

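```bash
python3 -m crank '0 -0.1 0 -0.08 -0.08 0.15 -0.3;0 0 0 0 0 0.1 -0.3; 0 0 0 0 0 0.05 -0.3;0 0 0 0 0 0 -0.3'
python3 -c "from h import *; rem(.552,-.4225,.002,-5)"
```

```text
time: 16.1
position: [0.553, -0.4226, 0.0007]
tool_rot: [0.999, -0.044, 0.0, 0.003]
ft_force: [-1.3, 0.3, 0.7]
grip_width: 0.0566
t 16.1 pos [ 0.553  -0.4226  0.0007] F [-1.3  0.3  0.7] w 0.0566 q [-0.81  0.89  1.37 -0.    0.88  0.85]
turn [ 0.06 -0.    0.  ] shift [-0.02 -0.   -0.03]
```

```bash
python3 -m crank '0.06 0 0 0 0 -0.03 0;0 0 0 0 0 -0.01 0.6; 0 0 0 0 0 0 1;0 0 0 0 0 0 1;0 0 0 0 0 0 1' 40
python3 -m crank '0 0 0 0 0 0 1;0 0 0 0 0 0 1'
```

```text
time: 16.73
position: [0.5529, -0.4225, 0.002]
tool_rot: [0.999, -0.044, 0.0, -0.0]
ft_force: [0.2, -0.0, 1.7]
grip_width: 0.021
time: 16.98
position: [0.5529, -0.4226, 0.0021]
tool_rot: [0.999, -0.044, 0.0, -0.0]
ft_force: [-0.4, -0.0, 0.9]
grip_width: 0.0212
```

```bash
python3 -m crank '0 0 0 0 0 -0.4 1;0 0 0 0 0 -0.8 1; 0 0 0 0 0 -1 1;0 0 0 0 0 -0.9 1;0 0 0 0 0 0 1'
python3 -c "from h import *; rem(.5123,.1313,.12,-12.9);cam('wrist','w8.png')"
```

```text
time: 17.6
position: [0.5526, -0.4224, 0.1316]
tool_rot: [0.999, -0.044, -0.0, -0.001]
ft_force: [0.3, -0.3, -1.3]
grip_width: 0.0213
t 17.6 pos [ 0.5526 -0.4224  0.1316] F [ 0.3 -0.3 -1.3] w 0.0213 q [-0.81  0.72  1.32  0.    1.1   0.84]
turn [-0.01  0.    1.58] shift [ -2.21 -13.7    0.31]
```

View pics/w8.png

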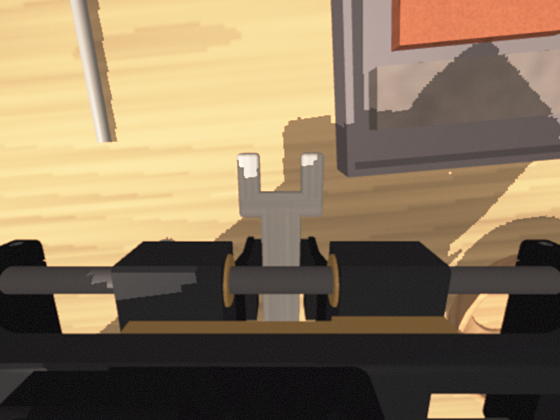

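Spanner is held straight (jaw centred at pixel 281,180). Transfer.

```bash
python3 -m crank '0 0 0.5 -0.1 -1 0 1;0 0 0.5 -0.1 -1 0 1; 0 0 0.5 -0.1 -1 0 1;0 0 0 0 -1 0 1;0 0 0 0 -1 0 1'
python3 -m crank '0 0 0 0 -1 0 1;0 0 0 0 -1 0 1;0 0 0 0 -1 0 1;0 0 0 0 -1 0 1;0 0 0 0 -1 0 1'
python3 -c "from h import *; rem(.5123,.1313,.12,-12.9)"
```

```text
time: 18.27
position: [0.5677, -0.2174, 0.122]
tool_rot: [0.993, -0.115, -0.008, -0.006]
ft_force: [-0.8, 0.4, -1.8]
grip_width: 0.0211
time: 18.9
position: [0.6071, -0.0138, 0.1148]
tool_rot: [0.993, -0.115, -0.018, -0.008]
ft_force: [0.3, 0.2, -0.9]
grip_width: 0.0212
t 18.9 pos [ 0.6071 -0.0138  0.1148] F [ 0.3  0.2 -0.9] w 0.0212 q [-0.21  0.65  1.54  0.01  0.98  1.58]
turn [-0.13  0.42 -0.07] shift [-3.14 -2.99  0.02]
```

```bash
python3 -m crank '-0.1 0.4 0 -0.9 -0.85 0 1;0 0 0 -0.9 -0.85 0 1; 0 0 0 -0.8 -0.8 0 1;0 0 0 -0.4 -0.3 0 1;0 0 0 0 0 0 1'
python3 - <<'E'
from h import *
rem(.5123,.1313,.06,-12.9)
p=cam('wrist')
c,s=np.cos(np.radians(-12.9)),np.sin(np.radians(-12.9))
im=p['img'][:,:,::-1].copy()
for a,b in [(.134,.116),(.134,-.116),(-.128,-.11),(-.128,-.02),(.042,-.02),(.042,-.11)]:
    u=proj(p,[.5586+c*a-s*b,.1872+s*a+c*b,.018])[0]; cv2.circle(im,(int(u[0]),int(u[1])),4,(0,255,0),1)
cv2.imwrite('pics/w9.png',im)
E
```

```text
time: 19.52
position: [0.508, 0.1289, 0.1098]
tool_rot: [0.994, -0.113, -0.007, -0.001]
ft_force: [-0.1, 0.1, -1.4]
grip_width: 0.0212
t 19.52 pos [0.508  0.1289 0.1098] F [-0.1  0.1 -1.4] w 0.0212 q [0.03 0.57 1.78 0.   0.81 1.83]
turn [ 0.01  0.16 -0.02] shift [ 0.11 -0.08  1.24]
```

View pics/w9.png

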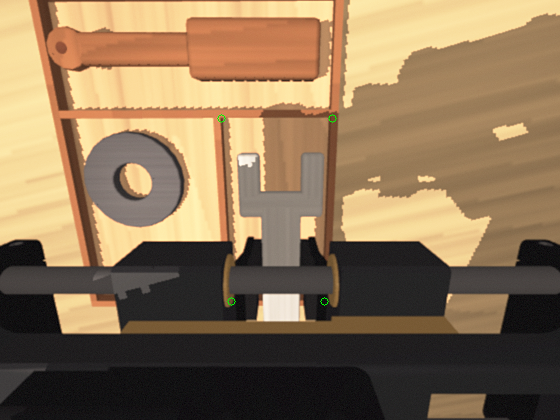

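```bash
python3 -m crank '0 0.15 0 0.1 -0.08 0.7 1;0 0 0 0 0 0.7 1; 0 0 0 0 0 0.5 1;0 0 0 0 0 0 1'
python3 -c "from h import *; rem(.5123,.1313,.008,-12.9)"
```

```text
time: 20.08
position: [0.522, 0.1248, 0.0318]
tool_rot: [0.993, -0.117, 0.005, 0.0]
ft_force: [-0.1, 0.4, -1.8]
grip_width: 0.0214
t 20.07 pos [0.522  0.1248 0.0318] F [-0.1  0.4 -1.8] w 0.0214 q [ 0.03  0.71  1.8  -0.    0.62  1.84]
turn [-0.01 -0.12 -0.11] shift [-0.28 -0.1   0.59]
```

```bash
python3 -m crank '0 -0.12 -0.1 -0.28 -0.1 0 1;0 0 0 0 0 0.2 1; 0 0 0 0 0 0.1 1;0 0 0 0 0 0 1'
python3 -c "from h import *; rem(.5123,.1313,.008,-12.9);cam('wrist','w10.png')"
```

```text
time: 20.58
position: [0.5144, 0.1304, 0.0209]
tool_rot: [0.994, -0.113, 0.002, -0.001]
ft_force: [-0.5, -0.2, -2.0]
grip_width: 0.0212
t 20.57 pos [0.5144 0.1304 0.0209] F [-0.5 -0.2 -2. ] w 0.0212 q [0.04 0.73 1.82 0.   0.6  1.83]
turn [-0.02 -0.05 -0.02] shift [-0.06 -0.01  0.32]
```

View pics/w10.png

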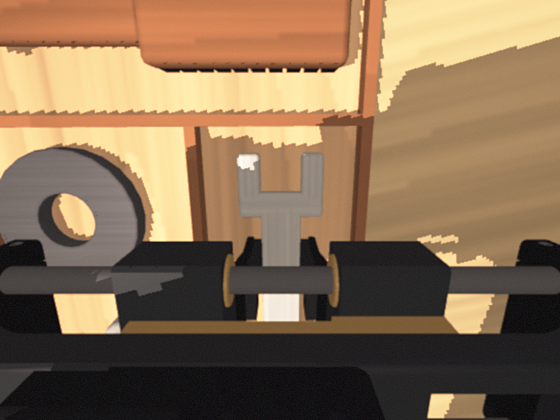

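```bash
python3 -m crank '0 -0.05 0 -0.05 0 0.15 1;0 0 0 0 0 0.1 1; 0 0 0 0 0 0.04 1;0 0 0 0 0 0.02 1;0 0 0 0 0 0 1'
python3 -c "from h import *; rem(.5123,.1313,.008,-12.9)"
```

```text
time: 21.25
position: [0.5128, 0.1311, 0.008]
tool_rot: [0.994, -0.113, 0.0, -0.001]
ft_force: [0.5, 0.4, -0.6]
grip_width: 0.0214
t 21.25 pos [0.5128 0.1311 0.008 ] F [ 0.5  0.4 -0.6] w 0.0214 q [0.04 0.75 1.82 0.   0.57 1.83]
turn [-0.02 -0.01 -0.02] shift [-0.01 -0.    0.  ]
```

```bash
python3 -m crank '0 0 0 0 0 0.02 1;0 0 0 0 0 0.02 1;0 0 0 0 0 0 1'
```

```text
time: 21.62
position: [0.5129, 0.1311, 0.0082]
tool_rot: [0.994, -0.113, 0.001, -0.001]
ft_force: [-0.6, -0.5, -2.0]
grip_width: 0.0211
```

```bash
python3 -m crank '0 0 0 0 0 0.04 1;0 0 0 0 0 0.04 1;0 0 0 0 0 0.02 1'; python3 -m crank '0 0 0 0 0 0.04 1'
```

```text
time: 22.0
position: [0.513, 0.1311, 0.008]
tool_rot: [0.994, -0.113, 0.002, -0.001]
ft_force: [-2.2, -0.9, 2.8]
grip_width: 0.0216
time: 22.12
position: [0.5131, 0.1311, 0.0079]
tool_rot: [0.994, -0.113, 0.002, -0.001]
ft_force: [-3.3, -0.7, 19.4]
grip_width: 0.0212
```

Contact (19 N up) confirms it is on the floor. Release and withdraw.

```bash
python3 -m crank '0 0 0 0 0 0 1;0 0 0 0 0 0 0.4;0 0 0 0 0 0 0.2;0 0 0 0 0 0 0.2'
python3 -m crank '0 0 0 0 0 -0.3 0.2;0 0 0 0 0 -0.8 0.2;0 0 0 0 0 -1 0.2;0 0 0 0 0 -1 0.2; 0 0 0 0 0 -1 0'
python3 -c "from h import *; rem(.3,.5,.2,-12.9);cam('wrist','w11.png')"
```

```text
time: 22.62
position: [0.5136, 0.1311, 0.0077]
tool_rot: [0.994, -0.113, 0.002, -0.001]
ft_force: [0.1, -0.2, -0.1]
grip_width: 0.0331
time: 23.25
position: [0.5108, 0.1306, 0.1755]
tool_rot: [0.994, -0.113, -0.001, -0.001]
ft_force: [0.7, -0.5, -0.7]
grip_width: 0.0389
t 23.25 pos [0.5108 0.1306 0.1755] F [ 0.7 -0.5 -0.7] w 0.0389 q [0.04 0.46 1.73 0.   0.96 1.83]
turn [-0.01  0.02 -0.01] shift [-7.21 -7.82 -0.59]
```

View pics/w11.png

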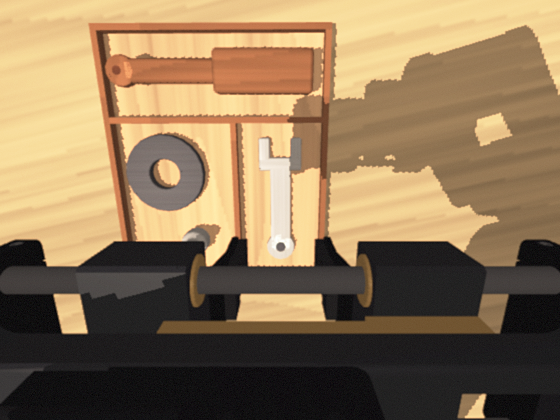

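```bash
python3 -m crank '0 0 0 -0.7 -1 -0.3 0;0 0 0 -0.7 -1 -0.3 0;0 0 0 -0.6 -1 -0.3 0;0 0 0 -0.5 -1 0 0;0 0 0 -0.5 -1 0 0'
python3 -m crank '0 0 0 0 -1 0 0;0 0 0 0 -1 0 0;0 0 0 0 0 0 0;0 0 0 0 0 0 0'
python3 - <<'E'
from h import *
p=cam('top','t2.png');cv2.imwrite('pics/t2c.png',cv2.resize(p['img'][70:260,110:450,::-1],None,fx=2.3,fy=2.3))
cam('scene','s2.png')
E
```

```text
time: 23.92
position: [0.4432, 0.3562, 0.2237]
tool_rot: [0.993, -0.117, 0.01, -0.003]
ft_force: [0.6, -0.0, 0.7]
grip_width: 0.0435
time: 24.42
position: [0.4587, 0.4386, 0.2261]
tool_rot: [0.993, -0.114, 0.01, -0.004]
ft_force: [0.3, -0.8, -0.2]
grip_width: 0.0436
```

View pics/t2c.png

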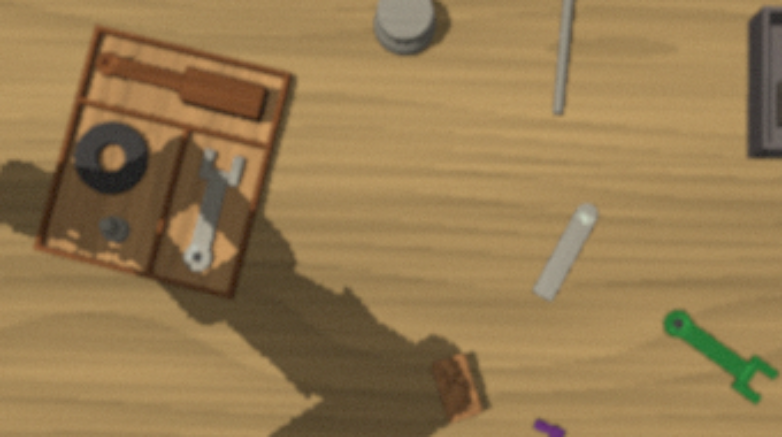

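View pics/s2.png

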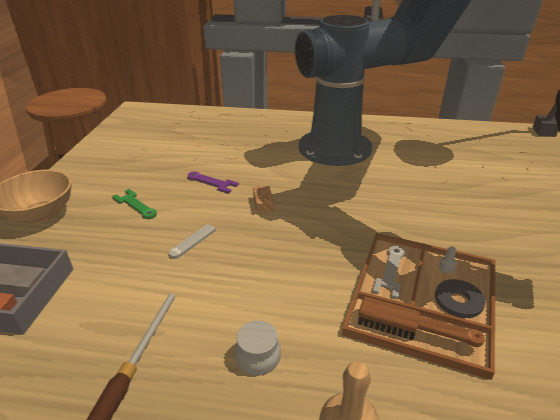

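```bash
python3 -c "from h import *; print(robot.hand_in())"
```

```text
the job is handed in; nothing more can be done
None
```

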